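Lay the mate set low on the cabinet shelf

TASK

The upper glass shelf of the mirrored cabinet has to go back in, so nothing of the mate set may stick up: with a light push of the fingertips tip the standing bombilla tube over so that it lies flat along its wooden tray, and push the sugar bowl's open flap over until it is fully shut. Only push: do not squeeze the tube or lift it out of the tray, and leave the gourd, the filter box and the canister as they stand.

Things in the scene. Friction and masses are not known exactly. Their poses are not given: they have to be found in the camera images.
- tray: Long wooden tray, fixed to the shelf, 262 x 56 mm outside, 26 mm high, walls 6 mm and floor 6 mm thick (inside 250 x 44 mm). Origin at the centre of its underside, x along its length, z up. The tube stands in it near the -x end, with room to lie down only towards +x.
- tube: Loose upright clear plastic tube with orange twist cap and orange foot ring, a steel bombilla inside, a plain cylinder 36 mm in diameter and 180 mm long, about 0.11 kg, standing free on the tray floor. Origin at the centre of its foot, z along the tube towards the cap. Tipped by some 12 degrees it falls over by itself. Thin plastic: more than 20 N on it counts as squeezing.
- tube_top (a point): Centre of the top face of the tube's orange cap, 180 mm from the foot.
- bowl: White round ceramic sugar bowl, fixed to the shelf, 92 mm in diameter, rim 70 mm above its underside. Origin at the centre of its underside; the flap's hinge is on its +x side and the flap shuts towards -x.
- flap_hinge (a point): Middle of the flap's hinge line, which runs along the bowl's y axis: 50 mm from the bowl's axis to its +x, 73 mm above its underside. Its axes are those of the bowl.
- flap_edge (a point): Outer edge of the flap's thumb tab, 110 mm from the hinge line, half-way through the flap's thickness.
- flap (a joint): Angle of the blue flap (disc 92 mm in diameter and 6 mm thick, its centre 50 mm from the hinge line, with a 24 mm wide tab that ends 110 mm from it): 0 rad shut flat on the rim, 1.57 upright, up to 2.0 leaning back away from the bowl. The hinge is stiff: the flap stays where it is left and needs about 0.5 to 1 N at its edge, so it has to be pushed all the way down.
- gourd: Loose terracotta ceramic mate gourd, 80 mm in diameter, 88 mm high; origin at the centre of its underside. Leave alone.
- filters: Loose grey box of spare filters with a white sliding door on top, 60 x 90 mm, 49 mm high; origin at the centre of its underside. Leave alone.
- canister: Loose steel canister with a wooden lid, 68 mm in diameter, about 110 mm high; origin at the centre of its underside. Leave alone.
Mind the look-alikes: they are no part of the job. Of the things like the tube, leave any that is blue, pink or red; of the rest the smaller one is meant.

How it is judged:
By the outcome, as a careful person would: the job done as asked, in the order asked, and still so for the second after the job is handed in, with the robot touching nothing.
It also fails if it takes over 48 s, if anything falls off the work surface, if the arm or the gripper's body presses on something with over 40 N, if the wrist force passes 120 N, or if a joint passes its speed limit or range.

ROBOT

A 7-joint arm with a two-finger parallel gripper is mounted at the origin on the work surface. World frame = base frame: x ahead of the robot, y to its left, z up, the work surface at z = 0. Lengths are in m, angles in rad, forces in N, time in s.
With the tool pointing down it reaches from about 0.4 to 0.875 m from the base axis. Payload 19.3 kg.
Tool frame: the origin (TCP) lies midway between the tips of the shut fingers; the grasp point (between the pads) lies r.tcp_to_grasp behind it (r.tcp_to_grasp is the distance from the TCP to the grasp point, in m); z points along the fingers, x is the direction in which the jaws open and shut, and the axes are right-handed (so a half turn about z gives the same grasp; the last joint's range is limited). The gripper opens to 85 mm and grips with 20 to 120 N. Pads are 22 mm wide; open, the fingers measure 114 mm over their backs; the gripper's body (76 mm by 85 mm) begins 54 mm behind the grasp point. The pads swing forward as they close: fully open they stand 13 mm farther back than shut.
Start: joints at [1.271, 0.521, -0.036, 1.599, 0.021, 1.021, -0.113], TCP at [0.142, -0.609, 0.231] pointing down, gripper open.
Joint ranges: [-2.91, 2.91], [-0.3, 2.13], [-1.5, 1.42], [0.17, 2.43], [-1.26, 4.41], [0.16, 1.93], [-2.52, 2.52]. Speed limits (rad/s): [1.89, 1.89, 2.39, 2.39, 3.01, 3.01, 3.01].

INTERFACE

Orientations are given as a unit quaternion [w, x, y, z].
In Python, from station import r, imaging gives the robot as it stands.
- The arm moves only by the tool play_rows, never from a script. Its argument "rows" is a list of rows, each an object with "slide": the shift along the tool's x, y, z in mm, a list of three; "angular": the turn, a rotation vector about the tool's x, y, z in degrees, a list of three. A call has 1 to 20 rows; each row is the pose to reach, as a shift and turn from the pose commanded when the call began, along the tool's axes at that moment; what a row does not reach only later rows make up. A row lasts 1/10 s, in which the tool goes at most 50 mm and 8.59 degrees, less where a joint would pass 70% of its speed; a pose out of reach is approached as far as the arm can. A call with a gripper value outside its range is refused whole. "gripper" is the closure, from 0 (fully open) to 1 (shut), set as the call begins (left out, the last holds). The fingers move at their own pace and stop on an object; the grip force is fixed at half the most. Time passes only in rows, so rows that repeat a pose let the fingers close. It gives the time, the measured TCP pose, the force and the opening at its end, in the units of the state.
- r.get_state(): the state, without advancing time (a new reading comes with each control period).
- imaging.capture(name): name is "scene" or "top"; returns a dict with "image" (480x640x3 uint8, blue, green, red), "z_map" (480x640 float32, m along the optical axis (not along the pixel's ray), 0 where there is no reading), "fx", "fy", "cx", "cy" (pixels), "k1" (the pictures are not rectified: a ray, as slopes to the right and down, at radius r is drawn at 1 + k1 r^2 times it, then the intrinsics apply), "position" and "orientation" of the camera in the world. Camera axes: x right, y down, z forward; pixel columns grow to the right and rows downward; lengths in m; the calibration is good to about 2 mm. A picture is of the moment at which its call begins.
- r.job_done(): hands the job in, once; it reports no verdict.
The state is a dict: "time": time; "joints": joint angles; "dq": joint speeds; "joint_efforts": joint torques, N m; "ee_pos": TCP position; "orientation": TCP orientation; "contact_force": force on the tool from outside, world axes, zero at the start; "moment": the same for the moment, N m; "grip_width": finger opening in m.
Only numpy, scipy, OpenCV 4.12 (cv2) and the standard library are available. Lean on these libraries where they do the work, as an engineer would, in place of code of your own. Each camera call takes 0.05 s, during which the arm holds its last target. There are 200 camera calls.

## Working session

There is one attempt and no reset: what is moved stays moved. The work goes in short steps, Python scripts to look and compute and a tool call to move; the robot and the scene stay as the last step left them, time stands still between calls to the robot, and variables do not carry over. Pictures are saved under pics/ and viewed, about 8 in all and at most 12, crops included, and the job is handed in when it is done.

Besides the shell and the picture viewer there is one more tool, called after "Emit:" as name([rows], argument=value, ...), one row to a line, values as JSON. play_rows: Moves the arm, as the interface text tells. Its arguments: {"type":"object","properties":{"rows":{"type":"array"},"gripper":{"type":"number"}},"required":["rows"]}

```bash
mkdir -p pics; ls
cat > h.py <<'E'
import numpy as np, cv2
from scipy.spatial.transform import Rotation as R
from station import r, imaging
def rot(q): return R.from_quat([q[1],q[2],q[3],q[0]]).as_matrix()
def cloud(c):
    h,w=c["z_map"].shape
    K=np.array([[c["fx"],0,c["cx"]],[0,c["fy"],c["cy"]],[0,0,1.]])
    v,u=np.mgrid[0:h,0:w]
    xd=(u-c["cx"])/c["fx"]; yd=(v-c["cy"])/c["fy"]
    x,y=xd.copy(),yd.copy()
    for _ in range(20):
        s=1+c["k1"]*(x*x+y*y); x,y=xd/s,yd/s
    d=np.stack([x,y,np.ones_like(x)],-1)@rot(c["orientation"]).T
    P=np.array(c["position"])+d*c["z_map"][...,None]
    P[c["z_map"]==0]=np.nan
    return P,d
E
python3 - <<'E'
from h import *
import pickle
s=r.get_state(); print(s, r.tcp_to_grasp)
for n in("scene","top"):
    c=imaging.capture(n); pickle.dump(c,open(n+".pkl","wb")); cv2.imwrite(f"pics/{n}0.png",c["image"])
    print(n,c["fx"],c["k1"],c["position"],c["orientation"],(c["z_map"]==0).mean())
E
```

```text
pics
{'time': 0.0, 'joints': array([ 1.27077092,  0.52200022, -0.03631386,  1.6000053 ,  0.02115966,
        1.02108593, -0.11279043]), 'dq': array([ 0.00010294,  0.0003649 , -0.00015718,  0.00046247, -0.00160612,
       -0.00015662, -0.00245368]), 'joint_efforts': array([ 1.72535215e-04, -9.27096605e+01,  1.98010124e+00, -3.69929659e+01,
        1.78184576e-02,  8.14825762e-03,  6.07229117e-05]), 'ee_pos': array([ 0.14227104, -0.60824828,  0.23073543]), 'orientation': array([-3.25955231e-04,  7.83509644e-01, -6.21379374e-01, -4.52647052e-04]), 'contact_force': array([ 0.03440751, -0.76726305,  0.16435398]), 'moment': array([0.00384837, 0.00325767, 0.01330751]), 'grip_width': 0.08513019763786475} 0.0187
scene 529.1100035375176 -0.15497348254282345 [1.09523308 0.64853975 1.26260556] [-0.13228301  0.39540524  0.86745757 -0.2714282 ] 0.003977864583333333
top 528.9977029028761 -0.153078938512903 [0.28594858 0.1234253  1.54163366] [ 0.06037367 -0.70348436  0.70632657 -0.050671  ] 0.003880208333333333
```

View pics/scene0.png

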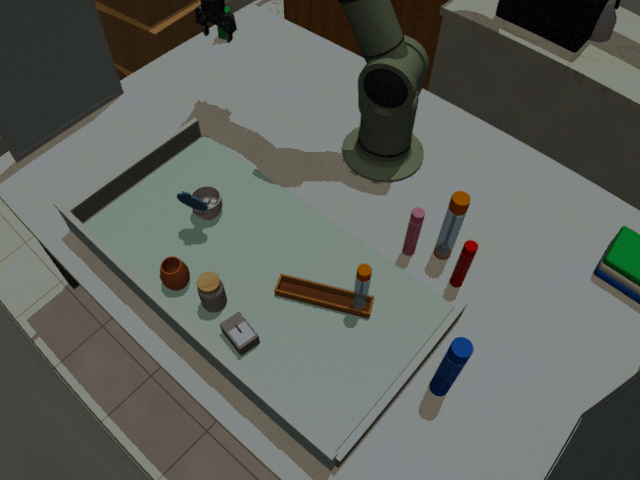

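View pics/top0.png

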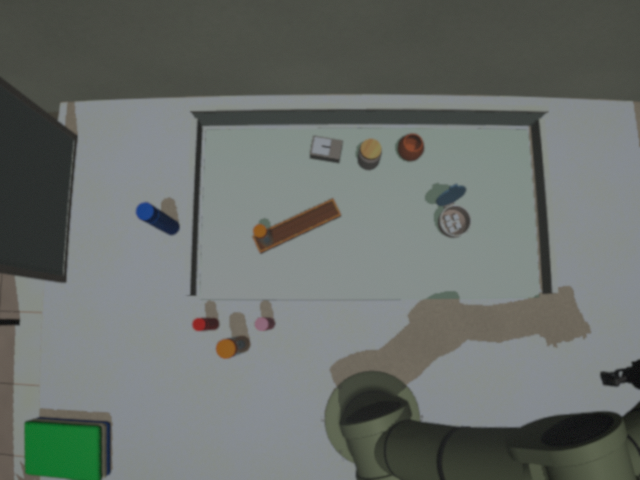

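The scene picture shows the tube in the wooden tray with its orange cap at (363,271). The top view puts that cap at (260,231), the tray from (258,245) to (337,207), the bowl at (453,221) and the flap at (451,195).

Tube-like candidates in the scene picture:
- Orange-capped tube in the tray at (363,285)
- Larger orange-capped tube at (453,225)
- Pink at (413,232)
- Red at (463,265)
- Blue at (450,367)

With blue, pink and red ruled out, the smaller orange-capped one, in the tray, is meant. Next I'll measure and confirm it in a crop.

Run:
```python
from h import *
import pickle
C={n:pickle.load(open(n+".pkl","rb")) for n in("scene","top")}
for n,c in C.items():
    P,d=cloud(c); hsv=cv2.cvtColor(c["image"],cv2.COLOR_BGR2HSV)
    H,S,V=[hsv[...,i].astype(int) for i in range(3)]
    m={"orange":(H>8)&(H<20)&(S>190)&(V>120),"wood":(H>5)&(H<22)&(S>100),"blue":(H>95)&(H<120)&(S>70)}
    for k,mm in m.items():
        nb,l,st,ce=cv2.connectedComponentsWithStats(mm.astype(np.uint8))
        for i in range(1,nb):
            if st[i,4]<60: continue
            p=P[l==i]; p=p[~np.isnan(p[:,0])]
            if len(p)==0: continue
            print(n,k,ce[i].round(),st[i,4],"lo",np.percentile(p,2,0).round(3),"hi",np.percentile(p,98,0).round(3),"med",np.median(p,0).round(3))
            if k=="wood" and 0.02<np.median(p[:,2]) and st[i,4]>800 or k=="wood" and n=="top":
                q=p[(p[:,2]<0.1)][:,:2].astype(np.float32)
                if len(q)>50: print("   rect",cv2.minAreaRect(q))
    X,Y,Z=P[...,0],P[...,1],P[...,2]
    # bowl region
    if n=="top":
        sub=P[205:240,435:472].reshape(-1,3); sub=sub[sub[:,2]>0.06]
        print("bowl pts",len(sub),cv2.minEnclosingCircle(sub[(sub[:,2]<.09)][:,:2].astype(np.float32)),np.percentile(sub[:,2],[5,50,95]))
        print("walls z",P[118,300],P[118,480],P[200,195],P[200,545],P[300,300],P[265,330],P[170,250], P[90,300])
    else: print("walls", P[300,180], P[170,150], P[400,390],P[320,250],P[380,330])
im=C["scene"]["image"]; t=im[180:330,300:500]; b=im[170:240,160:240]
cv2.imwrite("pics/crop1.png",np.hstack([cv2.resize(t,(500,375),interpolation=2),cv2.resize(b[:,:56],(300,375),interpolation=2)]))
```

```text
scene orange [461. 198.] 183 lo [0.194 0.354 0.245] hi [0.233 0.394 0.253] med [0.213 0.374 0.249]
scene orange [364. 269.] 116 lo [0.499 0.288 0.192] hi [0.526 0.317 0.198] med [0.512 0.302 0.195]
scene wood [145.  29.] 5499 lo [-0.264 -1.687 -0.418] hi [ 0.042 -1.264  0.025] med [-0.011 -1.371 -0.119]
scene wood [323.  20.] 2290 lo [-0.737 -1.131 -0.298] hi [-0.71  -0.652 -0.077] med [-0.725 -0.868 -0.211]
scene wood [421.  25.] 2077 lo [-0.749 -0.468 -0.26 ] hi [-0.713 -0.248  0.141] med [-0.725 -0.318  0.017]
scene wood [459. 203.] 396 lo [0.192 0.355 0.211] hi [0.238 0.398 0.253] med [0.224 0.378 0.246]
scene wood [174. 273.] 741 lo [ 0.754 -0.156  0.023] hi [ 0.82  -0.082  0.097] med [ 0.785 -0.102  0.066]
scene wood [364. 272.] 220 lo [0.498 0.288 0.164] hi [0.529 0.319 0.198] med [0.518 0.305 0.193]
scene wood [209. 285.] 319 lo [ 0.736 -0.014  0.106] hi [0.786 0.033 0.122] med [0.764 0.012 0.117]
scene wood [321. 295.] 1954 lo [0.488 0.099 0.009] hi [0.626 0.334 0.038] med [0.558 0.206 0.017]
scene blue [191. 201.] 292 lo [ 0.603 -0.248  0.093] hi [ 0.638 -0.172  0.187] med 
[... 1240 characters left out ...]
0. 195.] 298 lo [ 0.601 -0.247  0.102] hi [ 0.634 -0.179  0.187] med [ 0.618 -0.211  0.141]
top blue [156. 218.] 692 lo [0.533 0.568 0.022] hi [0.577 0.612 0.249] med [0.549 0.579 0.204]
top blue [108. 447.] 161 lo [-0.164  0.759  0.016] hi [-0.019  0.771  0.032] med [-0.09   0.763  0.025]
bowl pts 257 ((0.563245952129364, -0.23511511087417603), 0.05087092146277428) [0.06197834 0.0747837  0.0831316 ]
walls z [0.87424451 0.20483845 0.05709657] [ 0.87580516 -0.33539951  0.0552022 ] [0.62833084 0.51140053 0.05114991] [ 0.6216338  -0.51378721  0.06250892] [0.34018828 0.2057146  0.00134182] [0.44076617 0.11821445 0.01233369] [0.73007325 0.35807953 0.00546041] [ 1.23554337  0.23818636 -0.53651814]
```

View pics/crop1.png

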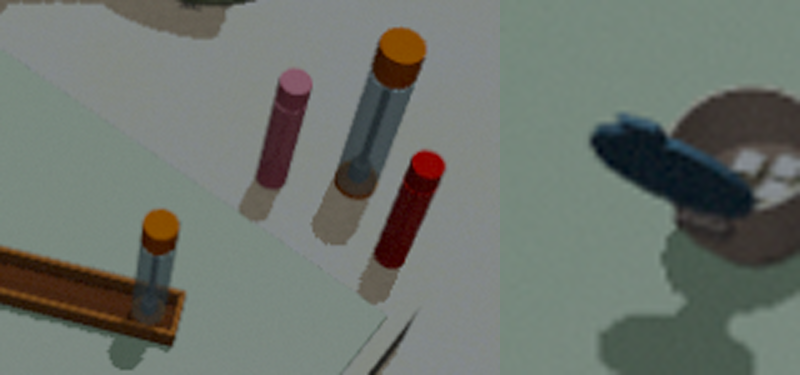

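The crop confirms it. The clear, orange-capped tube standing in the tray is the smaller of the two, and the big one with the pink and red tubes stands off the mat. The blue flap stands up on the far side of the bowl. I'll refine the tube, tray and flap geometry next.

Run:
```python
from h import *
import pickle
from scipy.optimize import least_squares
C={n:pickle.load(open(n+".pkl","rb")) for n in("scene","top")}
for n,c in C.items():
    P,d=cloud(c); hsv=cv2.cvtColor(c["image"],cv2.COLOR_BGR2HSV)
    H,S,V=[hsv[...,i].astype(int) for i in range(3)]
    X,Y,Z=P[...,0],P[...,1],P[...,2]
    # flap
    m=((H>95)&(H<120)&(S>60)&(abs(X-.62)<.06)&(abs(Y+.21)<.07)&(Z>.085)).astype(np.uint8)
    m2=cv2.erode(m,np.ones((3,3)))>0; p=P[m2]
    ce=np.median(p,0); p=p[np.linalg.norm(p-ce,axis=1)<.08]
    for _ in range(3):
        ce=p.mean(0); nv=np.linalg.svd(p-ce)[2][2]; e=(p-ce)@nv; p=p[abs(e)<2.5*max(e.std(),.001)]
    nv*=np.sign(nv[0]); print(n,"flap",len(p),ce.round(4),"n",nv.round(3),"std",e.std().round(4),"lean deg",np.degrees(np.arcsin(nv[2])).round(1),"az",np.degrees(np.arctan2(nv[1],nv[0])).round(1))
    a=P[m>0]; print("  top pts",a[a[:,2]>np.nanpercentile(a[:,2],97)].mean(0).round(4))
    # bowl rim circle
    q=P[(abs(X-.563)<.065)&(abs(Y+.235)<.065)&(Z>.070)&(Z<.090)&(S<70)]
    f=least_squares(lambda v:np.hypot(q[:,0]-v[0],q[:,1]-v[1])-v[2],[.563,-.235,.044],loss="soft_l1",f_scale=.002).x
    print("  bowl",len(q),f.round(4),"zmed",np.median(q[:,2]).round(4))
    # tray rim: points at z 0.03-0.042
    w=P[(H>5)&(H<22)&(S>90)&(abs(X-.555)<.12)&(abs(Y-.215)<.15)&(Z>.028)&(Z<.045)]
    print("  tray rim",len(w),cv2.minAreaRect(w[:,:2].astype(np.float32)), cv2.fitLine(w[:,:2].astype(np.float32),cv2.DIST_L2,0,.01,.01).ravel().round(4))
    k=(H>8)&(H<22)&(S>150)&(abs(X-.513)<.04)&(abs(Y-.302)<.04)&(Z>.185)
    print("  cap",k.sum(),np.nanmean(P[k],0).round(4),cv2.minEnclosingCircle(P[k][:,:2].astype(np.float32)))
    mat=P[(abs(X-.45)<.03)&(abs(Y-.0)<.1)]; print("  mat z",np.nanmedian(mat[:,2]).round(4))
```

```text
scene flap 187 [ 0.6217 -0.2067  0.1417] n [ 0.898  0.349 -0.267] std 0.001 lean deg -15.5 az 21.3
  top pts [ 0.6321 -0.2053  0.188 ]
  bowl 177 [ 0.5657 -0.2366  0.0463] zmed 0.0755
  tray rim 537 ((0.5554729104042053, 0.2170005738735199), (0.06213470175862312, 0.26074180006980896), 25.80142593383789) [ 0.4109 -0.9117  0.5607  0.2157]
  cap 154 [0.5142 0.3035 0.1936] ((0.5130707621574402, 0.3035084903240204), 0.017485497519373894)
  mat z 0.007
top flap 212 [ 0.6184 -0.2113  0.1419] n [ 0.899  0.355 -0.258] std 0.0012 lean deg -14.9 az 21.5
  top pts [ 0.6305 -0.2074  0.1882]
  bowl 196 [ 0.5597 -0.2373  0.0445] zmed 0.0762
  tray rim 370 ((0.5547158122062683, 0.21523335576057434), (0.05576399713754654, 0.2572389543056488), 24.979129791259766) [ 0.4384 -0.8988  0.5561  0.2064]
  cap 127 [0.5114 0.3005 0.1943] ((0.5113565325737, 0.2999488413333893), 0.016821647062897682)
  mat z 0.0081
```

```bash
cat >> h.py <<'E'
def rows(targets,ydir):
    """shift (mm, tool axes) to world targets and turn so the tool points down with tool y along azimuth ydir(deg)"""
    s=r.get_state(); M=rot(s["orientation"]); p=np.array(s["ee_pos"])
    a=np.radians(ydir); y=np.array([np.cos(a),np.sin(a),0]); z=np.array([0,0,-1.]); D=np.stack([np.cross(y,z),y,z],1)
    print("t",round(s["time"],2),"pos",p.round(4),"F",s["contact_force"].round(2),"w",round(s["grip_width"],4),"turn",np.degrees(R.from_matrix(M.T@D).as_rotvec()).round(1))
    for t in targets: print(t,(M.T@(np.array(t)-p)*1000).round(1))
E
python3 -c "
from h import *
rows([(.583,-.212,.30)],-166.8+51)"
```

```text
t 0.1 pos [ 0.1423 -0.6083  0.2308] F [ 0.6   1.15 -0.61] w 0.0854 turn [ -0.    0.1 -51. ]
(0.583, -0.212, 0.3) [-285.5 -519.4  -68.9]
```

Emit:
play_rows([
  {"slide": [-24, -43, -40], "angular": [0, 0, -4]},
  {"slide": [-48, -86, -69], "angular": [0, 0, -8]},
  {"slide": [-72, -130, -69], "angular": [0, 0, -12]},
  {"slide": [-96, -173, -69], "angular": [0, 0, -17]},
  {"slide": [-120, -217, -69], "angular": [0, 0, -21]},
  {"slide": [-143, -260, -69], "angular": [0, 0, -25]},
  {"slide": [-167, -303, -69], "angular": [0, 0, -30]},
  {"slide": [-190, -346, -69], "angular": [0, 0, -34]},
  {"slide": [-214, -389, -69], "angular": [0, 0, -38]},
  {"slide": [-238, -433, -69], "angular": [0, 0, -42]},
  {"slide": [-262, -476, -69], "angular": [0, 0, -46]},
  {"slide": [-285, -519, -69], "angular": [0, 0, -51]},
  {"slide": [-285, -519, -69], "angular": [0, 0, -51]},
  {"slide": [-285, -519, -69], "angular": [0, 0, -51]},
], gripper=0.76)

```text
time: 1.5
ee_pos: [0.5839, -0.2107, 0.2995]
orientation: [-0.001, 0.975, -0.222, -0.0]
contact_force: [-0.3, -1.1, -0.2]
grip_width: 0.0205
```

```bash
python3 -c "
from h import *
rows([(.4876,.3555,.29),(.4876,.3555,.155)],-65)"
```

```text
t 1.5 pos [ 0.5839 -0.2107  0.2995] F [-0.31 -1.14 -0.19] w 0.0205 turn [ -0.1   0.  -50.7]
(0.4876, 0.3555, 0.29) [-331.9 -468.7   10.3]
(0.4876, 0.3555, 0.155) [-331.8 -468.6  145.3]
```

Emit:
play_rows([
  {"slide": [-28, -39, 10], "angular": [0, 0, -5]},
  {"slide": [-55, -78, 10], "angular": [0, 0, -9]},
  {"slide": [-83, -117, 10], "angular": [0, 0, -13]},
  {"slide": [-111, -156, 10], "angular": [0, 0, -17]},
  {"slide": [-138, -195, 10], "angular": [0, 0, -21]},
  {"slide": [-166, -234, 10], "angular": [0, 0, -25]},
  {"slide": [-194, -273, 10], "angular": [0, 0, -30]},
  {"slide": [-221, -312, 10], "angular": [0, 0, -34]},
  {"slide": [-249, -351, 10], "angular": [0, 0, -38]},
  {"slide": [-277, -390, 10], "angular": [0, 0, -42]},
  {"slide": [-304, -430, 10], "angular": [0, 0, -46]},
  {"slide": [-332, -469, 10], "angular": [0, 0, -50.7]},
  {"slide": [-332, -469, 10], "angular": [0, 0, -50.7]},
  {"slide": [-332, -469, 10], "angular": [0, 0, -50.7]},
  {"slide": [-332, -469, 50], "angular": [0, 0, -50.7]},
  {"slide": [-332, -469, 90], "angular": [0, 0, -50.7]},
  {"slide": [-332, -469, 130], "angular": [0, 0, -50.7]},
  {"slide": [-332, -469, 145], "angular": [0, 0, -50.7]},
  {"slide": [-332, -469, 145], "angular": [0, 0, -50.7]},
  {"slide": [-332, -469, 145], "angular": [0, 0, -50.7]},
])

```text
time: 3.5
ee_pos: [0.4893, 0.3538, 0.1569]
orientation: [-0.0, 0.977, 0.215, 0.001]
contact_force: [-0.3, 0.3, 0.4]
grip_width: 0.0207
```

Run:
```python
from h import *
rows([(.5125,.302,.155)],-65)
c=imaging.capture("top"); d=imaging.capture("scene")
a=cv2.resize(c["image"][180:270,200:350],(500,300),interpolation=2); b=cv2.resize(d["image"][190:340,290:440],(300,300),interpolation=2)
cv2.imwrite("pics/near1.png",np.hstack([a,b]))
```

```text
t 3.5 pos [0.4893 0.3538 0.1569] F [-0.31  0.33  0.36] w 0.0207 turn [-0.  -0.1 -0.2]
(0.5125, 0.302, 0.155) [-0.6 56.8  1.9]
```

View pics/near1.png

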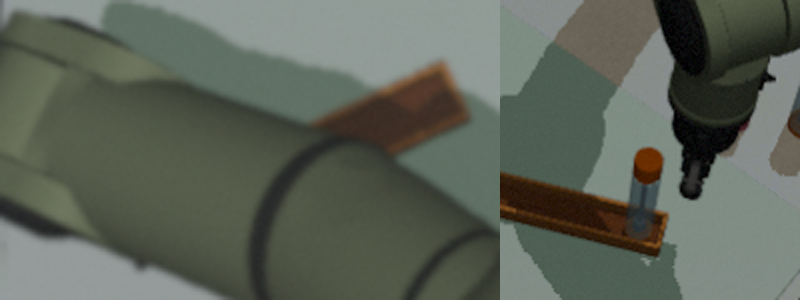

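The scene crop (right side) shows the fingers at crop (690,185), just behind the upright tube at (647,190) and in line with the tray. I'll push along tool +y.

Emit:
play_rows([
  {"slide": [0, 10, 0], "angular": [0, 0, 0]},
  {"slide": [0, 19, 0], "angular": [0, 0, 0]},
  {"slide": [0, 25, 0], "angular": [0, 0, 0]},
  {"slide": [0, 29, 0], "angular": [0, 0, 0]},
  {"slide": [0, 32, 0], "angular": [0, 0, 0]},
  {"slide": [0, 35, 0], "angular": [0, 0, 0]},
  {"slide": [0, 38, 0], "angular": [0, 0, 0]},
  {"slide": [0, 41, 0], "angular": [0, 0, 0]},
  {"slide": [0, 44, 0], "angular": [0, 0, 0]},
  {"slide": [0, 47, 0], "angular": [0, 0, 0]},
  {"slide": [0, 50, 0], "angular": [0, 0, 0]},
  {"slide": [0, 53, 0], "angular": [0, 0, 0]},
  {"slide": [0, 56, 0], "angular": [0, 0, 0]},
  {"slide": [0, 59, 0], "angular": [0, 0, 0]},
  {"slide": [0, 62, 0], "angular": [0, 0, 0]},
  {"slide": [0, 65, 0], "angular": [0, 0, 0]},
  {"slide": [0, 68, 0], "angular": [0, 0, 0]},
  {"slide": [0, 70, 0], "angular": [0, 0, 0]},
  {"slide": [0, 70, 0], "angular": [0, 0, 0]},
  {"slide": [0, 70, 0], "angular": [0, 0, 0]},
])

```text
time: 5.6
ee_pos: [0.5178, 0.2905, 0.1553]
orientation: [-0.0, 0.977, 0.215, 0.0]
contact_force: [0.5, -1.2, 0.2]
grip_width: 0.0205
```

Run:
```python
from h import *
rows([(.5125,.302,.155)],-65)
d=imaging.capture("scene")
cv2.imwrite("pics/near2.png",cv2.resize(d["image"][190:340,240:440],(800,600),interpolation=2))
```

```text
t 5.6 pos [0.5178 0.2905 0.1553] F [ 0.49 -1.22  0.17] w 0.0205 turn [-0.  -0.  -0.1]
(0.5125, 0.302, 0.155) [  0.1 -12.6   0.3]
```

View pics/near2.png

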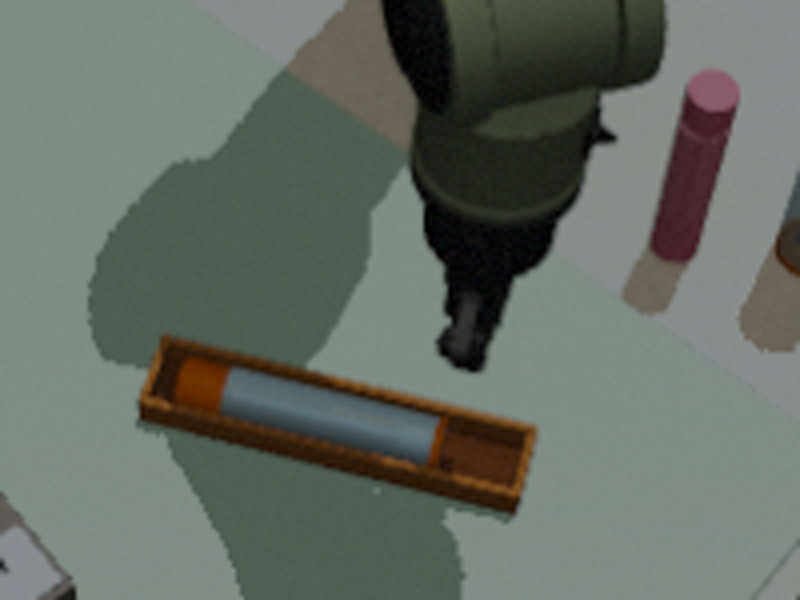

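The tube now lies flat in the tray, from its cap at (200,385) to its foot ring at (437,440) in the crop, clear of the walls. Next is the flap: close the gripper and go behind it, which is the bowl's +x side at azimuth 21.4°.

```bash
python3 -c "
from h import *
rows([(.518,.290,.26),(.688,-.188,.26),(.688,-.188,.161)],-68.6)"
```

```text
t 5.65 pos [0.5177 0.2906 0.1553] F [ 0.76 -0.11 -0.15] w 0.0203 turn [-0.  -0.   3.5]
(0.518, 0.29, 0.26) [  -0.     0.6 -104.7]
(0.688, -0.188, 0.26) [ -46.8  505.8 -104.7]
(0.688, -0.188, 0.161) [-46.8 505.8  -5.7]
```

Emit:
play_rows([
  {"slide": [0, 0, -40], "angular": [0, 0, 0]},
  {"slide": [0, 0, -80], "angular": [0, 0, 0]},
  {"slide": [-4, 40, -105], "angular": [0, 0, 1]},
  {"slide": [-8, 85, -105], "angular": [0, 0, 2]},
  {"slide": [-12, 130, -105], "angular": [0, 0, 3]},
  {"slide": [-16, 175, -105], "angular": [0, 0, 3.5]},
  {"slide": [-20, 220, -105], "angular": [0, 0, 3.5]},
  {"slide": [-24, 265, -105], "angular": [0, 0, 3.5]},
  {"slide": [-29, 310, -105], "angular": [0, 0, 3.5]},
  {"slide": [-33, 355, -105], "angular": [0, 0, 3.5]},
  {"slide": [-37, 400, -105], "angular": [0, 0, 3.5]},
  {"slide": [-41, 445, -105], "angular": [0, 0, 3.5]},
  {"slide": [-45, 485, -105], "angular": [0, 0, 3.5]},
  {"slide": [-47, 506, -105], "angular": [0, 0, 3.5]},
  {"slide": [-47, 506, -105], "angular": [0, 0, 3.5]},
  {"slide": [-47, 506, -70], "angular": [0, 0, 3.5]},
  {"slide": [-47, 506, -35], "angular": [0, 0, 3.5]},
  {"slide": [-47, 506, -6], "angular": [0, 0, 3.5]},
  {"slide": [-47, 506, -6], "angular": [0, 0, 3.5]},
  {"slide": [-47, 506, -6], "angular": [0, 0, 3.5]},
], gripper=1)

```text
time: 7.65
ee_pos: [0.6882, -0.1876, 0.1622]
orientation: [-0.0, 0.983, 0.186, 0.0]
contact_force: [-0.6, 0.6, 1.2]
grip_width: 0.0001
```

Run:
```python
from h import *
H=np.array([.609,-.219,.081]); u=np.array([np.cos(np.radians(21.4)),np.sin(np.radians(21.4)),0])
T=[]
for th in (90,75,60,45,30,15,0):
    t=np.radians(th); a=-.08*np.cos(t)+.003*np.sin(t); h=.08*np.sin(t)+.003*np.cos(t)
    T.append(tuple((H+u*(a+.0145)+np.array([0,0,h])).round(4)))
rows(T,-68.6)
d=imaging.capture("scene"); e=imaging.capture("top")
cv2.imwrite("pics/near3.png",np.hstack([cv2.resize(d["image"][130:250,120:240],(400,400),interpolation=2),cv2.resize(e["image"][130:250,390:510],(400,400),interpolation=2)]))
```

```text
t 7.65 pos [ 0.6882 -0.1876  0.1622] F [-0.58  0.62  1.18] w 0.0001 turn [-0. -0.  0.]
(np.float64(0.6253), np.float64(-0.2126), np.float64(0.161)) [-67.7   0.3   1.2]
(np.float64(0.6059), np.float64(-0.2202), np.float64(0.1591)) [-88.5   0.3   3.1]
(np.float64(0.5877), np.float64(-0.2274), np.float64(0.1518)) [-108.1    0.4   10.3]
(np.float64(0.5718), np.float64(-0.2336), np.float64(0.1397)) [-125.1    0.3   22.4]
(np.float64(0.5594), np.float64(-0.2384), np.float64(0.1236)) [-138.4    0.3   38.5]
(np.float64(0.5513), np.float64(-0.2416), np.float64(0.1046)) [-147.2    0.3   57.5]
(np.float64(0.548), np.float64(-0.2429), np.float64(0.084)) [-150.7    0.3   78.1]
```

View pics/near3.png

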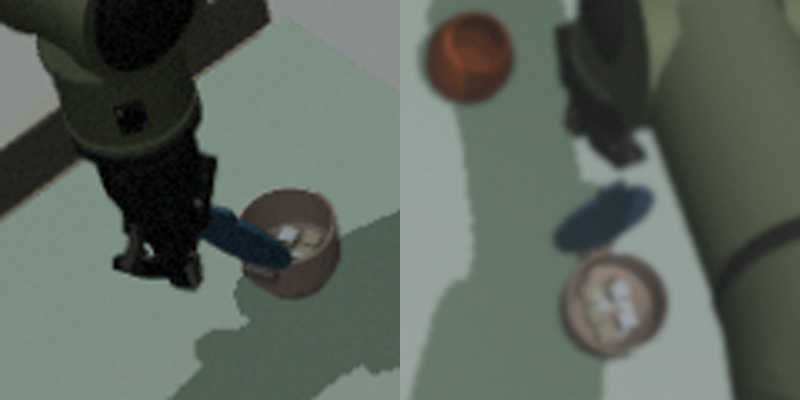

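The fingers stand behind the upright flap, at (175,265) in the left crop with the flap at (245,240), and at (615,150) in the right crop with the flap at (605,215). The gourd is clear. I'll follow the flap's arc.

Emit:
play_rows([
  {"slide": [-15, 0, 0], "angular": [0, 0, 0]},
  {"slide": [-28, 0, 1], "angular": [0, 0, 0]},
  {"slide": [-38, 0, 1], "angular": [0, 0, 0]},
  {"slide": [-48, 0, 1], "angular": [0, 0, 0]},
  {"slide": [-58, 0, 1], "angular": [0, 0, 0]},
  {"slide": [-68, 0, 1], "angular": [0, 0, 0]},
  {"slide": [-78, 0, 2], "angular": [0, 0, 0]},
  {"slide": [-88, 0, 3], "angular": [0, 0, 0]},
  {"slide": [-98, 0, 6], "angular": [0, 0, 0]},
  {"slide": [-108, 0, 10], "angular": [0, 0, 0]},
  {"slide": [-117, 0, 16], "angular": [0, 0, 0]},
  {"slide": [-125, 0, 22], "angular": [0, 0, 0]},
  {"slide": [-132, 0, 30], "angular": [0, 0, 0]},
  {"slide": [-138, 0, 38], "angular": [0, 0, 0]},
  {"slide": [-143, 0, 47], "angular": [0, 0, 0]},
  {"slide": [-147, 0, 57], "angular": [0, 0, 0]},
  {"slide": [-149, 0, 65], "angular": [0, 0, 0]},
  {"slide": [-151, 0, 71], "angular": [0, 0, 0]},
  {"slide": [-151, 0, 71], "angular": [0, 0, 0]},
  {"slide": [-151, 0, 71], "angular": [0, 0, 0]},
])

```text
time: 9.75
ee_pos: [0.5475, -0.2433, 0.0903]
orientation: [-0.0, 0.983, 0.185, 0.0]
contact_force: [0.3, -0.2, 0.4]
grip_width: 0.0001
```

Emit:
play_rows([
  {"slide": [0, 0, 1.5], "angular": [0, 0, 0]},
  {"slide": [0, 0, 3], "angular": [0, 0, 0]},
  {"slide": [0, 0, 4.5], "angular": [0, 0, 0]},
  {"slide": [0, 0, 5], "angular": [0, 0, 0]},
  {"slide": [0, 0, 5], "angular": [0, 0, 0]},
  {"slide": [0, 0, 5], "angular": [0, 0, 0]},
])

```text
time: 10.35
ee_pos: [0.5473, -0.2434, 0.0853]
orientation: [-0.0, 0.983, 0.185, -0.0]
contact_force: [-0.5, 0.4, -0.2]
grip_width: -0.0001
```

Emit:
play_rows([
  {"slide": [0, 0, 0.5], "angular": [0, 0, 0]},
  {"slide": [0, 0, 1], "angular": [0, 0, 0]},
  {"slide": [0, 0, 1], "angular": [0, 0, 0]},
  {"slide": [0, 0, 1], "angular": [0, 0, 0]},
])

```text
time: 10.75
ee_pos: [0.5473, -0.2434, 0.0843]
orientation: [-0.0, 0.983, 0.185, -0.0]
contact_force: [0.1, -0.1, 1.0]
grip_width: 0.0001
```

Contact isn't clear yet, so I'll go on down in 1 mm steps and watch the force.

Emit:
play_rows([
  {"slide": [0, 0, 0.5], "angular": [0, 0, 0]},
  {"slide": [0, 0, 1], "angular": [0, 0, 0]},
  {"slide": [0, 0, 1], "angular": [0, 0, 0]},
  {"slide": [0, 0, 1], "angular": [0, 0, 0]},
])

```text
time: 11.15
ee_pos: [0.5474, -0.2435, 0.0839]
orientation: [0.0, 0.983, 0.185, 0.0]
contact_force: [-4.3, 1.2, 11.5]
grip_width: -0.0002
```

```bash
python3 -c "
from h import *
for i in range(3): rows([],-68.6); imaging.capture('top')"
```

```text
t 11.15 pos [ 0.5474 -0.2435  0.0839] F [-4.28  1.21 11.5 ] w -0.0002 turn [ 0. -0. -0.]
t 11.2 pos [ 0.5474 -0.2435  0.0839] F [-4.    1.51 11.58] w 0.0001 turn [ 0. -0. -0.]
t 11.25 pos [ 0.5474 -0.2435  0.0839] F [-3.74  1.3  12.36] w 0.0002 turn [ 0. -0. -0.]
```

There is a firm stop at z = 0.084 with 12 N, so the flap sits on the rim. I'll back off and check.

Emit:
play_rows([
  {"slide": [0, 0, -15], "angular": [0, 0, 0]},
  {"slide": [0, 0, -50], "angular": [0, 0, 0]},
  {"slide": [0, 0, -95], "angular": [0, 0, 0]},
  {"slide": [0, 0, -140], "angular": [0, 0, 0]},
  {"slide": [-25, 25, -170], "angular": [0, 0, 0]},
  {"slide": [-55, 55, -180], "angular": [0, 0, 0]},
  {"slide": [-85, 85, -180], "angular": [0, 0, 0]},
  {"slide": [-115, 115, -180], "angular": [0, 0, 0]},
  {"slide": [-145, 145, -180], "angular": [0, 0, 0]},
  {"slide": [-170, 160, -180], "angular": [0, 0, 0]},
  {"slide": [-170, 160, -180], "angular": [0, 0, 0]},
  {"slide": [-170, 160, -180], "angular": [0, 0, 0]},
])

```text
time: 12.5
ee_pos: [0.447, -0.4544, 0.2639]
orientation: [-0.0, 0.983, 0.185, 0.0]
contact_force: [0.1, 0.5, 0.4]
grip_width: 0.0004
```

Run:
```python
from h import *
rows([],-68.6)
im=[]
for n in("scene","top"):
    c=imaging.capture(n); im.append(c["image"]); P,d=cloud(c); hsv=cv2.cvtColor(c["image"],cv2.COLOR_BGR2HSV)
    H,S,V=[hsv[...,i].astype(int) for i in range(3)]; X,Y,Z=P[...,0],P[...,1],P[...,2]
    m=(H>95)&(H<120)&(S>60)&(abs(X-.57)<.09)&(abs(Y+.23)<.09)
    m=cv2.erode(m.astype(np.uint8),np.ones((3,3)))>0; p=P[m&(Z>.07)]
    ce=p.mean(0); nv=np.linalg.svd(p-ce)[2][2]
    print(n,len(p),ce.round(4),"tilt",np.degrees(np.arccos(abs(nv[2]))).round(1),np.percentile(p[:,2],[2,50,98]).round(4))
    k=(abs(X-.555)<.09)&(abs(Y-.215)<.14)
    print("  tray zone max z",np.nanpercentile(Z[k],99.8).round(4))
cv2.imwrite("pics/end.png",np.hstack([cv2.resize(im[0][130:390,100:440],(400,306)),cv2.resize(im[1][110:290,220:500],(400,306))]))
```

```text
t 12.5 pos [ 0.447  -0.4544  0.2639] F [0.09 0.49 0.39] w 0.0004 turn [-0.  -0.  -0.1]
scene 468 [ 0.5594 -0.2368  0.083 ] tilt 0.5 [0.0777 0.083  0.0887]
  tray zone max z 0.0543
top 647 [ 0.5576 -0.2366  0.0838] tilt 0.8 [0.0774 0.0839 0.0895]
  tray zone max z 0.056
```

View pics/end.png

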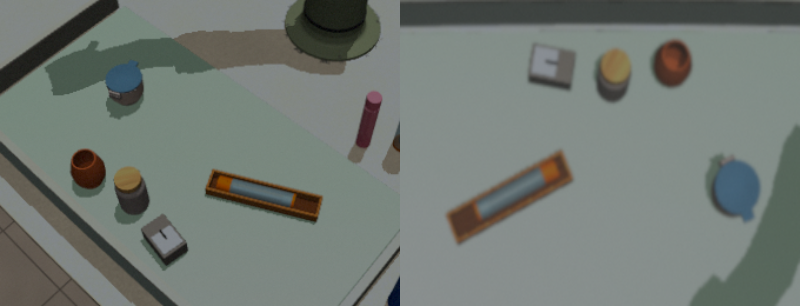

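The end picture shows the flap flat on the bowl at (124,78) and (737,187), and the tube flat in the tray at (262,193) and (518,190). The gourd, canister and filter box are where they were. I'm handing in.

```bash
python3 -c "
from h import *
print(r.job_done())"
```

```text
the job is handed in; nothing more can be done
None
```

I tipped the tube over first, then shut the sugar bowl's flap, and handed the job in at about 12.6 s of the 48 s allowed.

- **Tube:** I pushed it near the top along the tray with the fingers held about 20 mm apart. It fell and lies flat in its tray. Nothing in the tray area reads higher than 56 mm, and tray floor plus tube diameter should give about 50 mm. The force reading after the push was about 1 N. I had no reading during it.
- **Flap:** I pushed it over with the closed fingertips until it met a firm stop, with about 12 N pressing it down. After I backed off, it measured 0.5° of tilt from one camera and 0.8° from the other. That counts as shut within the measurement noise.
- **Everything else:** The gourd, filter box, canister and the look-alike tubes appear unmoved in the final picture, though I did not measure them again. The blue, red and larger orange-capped tubes fall mostly outside that crop. The arm ended clear of everything.

No check failed. The two cameras' readings differed by a few millimetres in places (up to 6 mm on the bowl's position), which did not affect the job.

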